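Set a tile clamp a quarter turn off its seat

TASK

Pull the snap-fit orange dust cap straight up off the tile clamp and leave it in the wooden tray. Then turn the brass thumbscrew clockwise until it seats hard, back it off a quarter turn so that the tile can just be shifted, and finish still holding the thumbscrew there in the gripper. Leave the hammer, bowl, jar and loose tile where they are.

Things in the scene. Friction and masses are not known exactly. Their poses are not given: they have to be found in the camera images.
- clamp: Tile clamp fixed to the bench. Origin: centre of the underside of its dark base plate, 160 x 130 mm (x, y); z up. Green bridge, 66 x 130 mm (x, y), top at height 74 mm, standing over a fixed blue tile and an aluminium jaw. On the bridge a dark collar 40 mm square, up to height 90 mm, and above it the thumbscrew, both centred on the origin's vertical axis.
- cap: Orange box open below, 48 x 54 x 58 mm (x, y, z), 50 g, with a grip fin on top: 34 mm long in x, 14 thick in y, 26 high (84 mm in all). Origin: centre of underside. At the start it stands on the bridge over collar and thumbscrew, axes as the clamp's, held by sprung balls: after 2 mm of lift it resists with about 10 N, then lets go within 5 mm. Clear of the screw after 55 mm straight up.
- cap_top (a point): Centre of the top of the cap's grip fin.
- tray: Low open wooden tray fixed to the bench, 160 x 160 x 25 mm, walls and floor 6 mm thick. Origin: centre of its underside.
- tray_in (a point): Centre of the tray's inner floor, 6 mm above the bench.
- thumb (a joint): Angle of the brass thumbscrew in rad, growing clockwise seen from above. Starts between 2.1 and 3.05; seats on a hard stop at 5.0. Takes 0.04 N m to turn, stays at its height and where it is left. The grip bar's direction is the clamp's yaw minus this value; a red mark is on the end that points to the clamp's +x at 0. The jaw sinks 1 mm per rad and meets the tile at the stop.
- thumb_grip (a point): Centre of the top of the thumbscrew's upright grip bar, on the screw's axis, 126 mm above the clamp's underside. The bar is 36 mm long, 12 mm thick and 28 mm high; the 34 mm disc below it has its top 98 mm above the clamp's underside. Grip it across the 12 mm thickness.
- hammer: Bystander: hammer lying on the bench, 260 mm long, wooden handle, steel head. Origin: middle of its length, on the bench.
- bowl: Bystander: terracotta bowl, 100 mm across, 50 mm high. Origin: centre of its underside.
- jar: Bystander: amber jar, 64 mm across, 90 mm high, blue cap. Origin: centre of its underside.
- tile: Bystander: loose green glazed tile, 70 x 70 x 11 mm. Origin: centre of its underside.
Not all that is in view belongs to the job. Several things have the shape of the cap; the one meant has the colours described above. Leave any pink look-alike of the clamp alone.

How it is judged:
On the way, in this order (a step that is already met when the one before it is completed fails the run):
1. the cap is pulled clear of the clamp (z of cap in the frame of clamp above 0.125 m), for 0.1 s.
2. the cap is let go in the tray (horizontal distance between cap and tray_in below 0.095 m and height (world z) of cap below 0.05 m and contact force between cap and tray above 0.1 N and contact force between the fingers and cap below 0.1 N), for 0.2 s.
3. the thumbscrew is seated (value of joint thumb above 4.93 rad), for 0.2 s.
4. the thumbscrew is backed off a quarter turn (value of joint thumb between 3.08 and 3.78 rad), for 0.2 s.
At the end, for the whole second after the job is handed in: The cap rests in the tray (its origin within 95 mm of the tray's centre and under 50 mm high); the thumbscrew, having seated, stands a quarter turn back from its stop (within 0.35 rad, 20 degrees), still, with the gripper at its grip bar and touching it with more than 1.5 N (all of step 4 and velocity of joint thumb between -0.1 and 0.1 rad/s and contact force between the fingers and thumb above 1.5 N and distance between the grasp point and thumb_grip below 0.045 m and horizontal distance between cap and tray_in below 0.095 m and height (world z) of cap below 0.05 m and contact force between cap and tray above 0.1 N and linear speed of cap below 0.03 m/s); the arm keeps its last pose, push and grip.
It fails at once if a bystander (hammer, bowl, jar or loose tile) is moved more than 30 mm (distance of any of hammer, bowl, jar, tile from where it was at the start of the episode above 0.03 m).
It also fails if it takes over 72 s, if anything falls off the work surface, if the arm or the gripper's body presses on something with over 40 N, if the wrist force passes 120 N, or if a joint passes its speed limit or range.

ROBOT

A 6-joint arm with a two-finger parallel gripper is mounted at the origin on the work surface. World frame = base frame: x ahead of the robot, y to its left, z up, the work surface at z = 0. Lengths are in m, angles in rad, forces in N, time in s.
With the tool pointing down it reaches from about 0.325 to 0.85 m from the base axis. Payload 15.5 kg.
Tool frame: the origin (TCP) lies between the finger pads; the fingertips stand 8 mm ahead of it and the grasp point (between the pads) lies 11 mm behind it; z points along the fingers, y is the line along which they close (so a half turn about z gives the same grasp; the last joint's range is limited). The gripper opens to 91 mm and grips with 3 to 60 N. Pads are 32 mm wide; open, the fingers measure 118 mm over their backs; the gripper's body (76 mm by 178 mm) begins 60 mm behind the grasp point.
Start: joints at [1.081, 0.494, 1.345, -0, 1.302, -0.096], TCP at [0.24, 0.577, 0.222] pointing down, gripper open.
Joint ranges: [-2.91, 2.91], [-0.82, 2.16], [0.22, 2.67], [-1.22, 4.37], [0.12, 2.79], [-3.08, 3.08]. Speed limits (rad/s): [1.89, 1.89, 2.57, 3.01, 3.01, 3.01].

INTERFACE

Orientations are given as [roll, pitch, yaw] about the fixed x, y, z axes, in that order (R = Rz(yaw) Ry(pitch) Rx(roll)).
In Python, from cell import sense, viewer, finish_job gives the robot as it stands.
- The arm moves only by the tool send_rows, never from a script. Its argument "targets" is a list of rows, each an object of numbers: "dx", "dy", "dz": the shift along the world's x, y, z scaled (see below); "roll": the turn about the world's z scaled (see below); "grip": the opening, from 0 (shut) to 1 (fully open). In form: [{"dx": .., "dy": .., "dz": .., "roll": .., "grip": ..}, ...]. A call has 1 to 20 rows; each row shifts and turns the commanded pose from where the row before left it; what a row does not reach is not made up. The controller multiplies each number of a shift by 0.12 m and each number of a turn by 360 degrees. A row lasts 1/10 s, in which the tool goes at most 50 mm and 8.59 degrees, less where a joint would pass 70% of its speed; a pose out of reach is approached as far as the arm can. A call with a number of a shift or a turn outside -1 to 1 is refused whole. A call with a gripper value outside its range is refused whole. The fingers move at their own pace and stop on an object; "squeeze" is the grip in N (left out, the last holds). Time passes only in rows, so rows that do not move let the fingers close. It gives the time, the measured TCP pose, the force, the opening and the grip force at its end, in the units of the state.
- sense(): the state, without advancing time (a new reading comes with each control period).
- viewer.camera(name): name is "scene" or "top"; returns the picture (480x640x3 uint8, red, green, blue); there is no depth.
- viewer.calibration(name): a dict with "fovy" (degrees; the focal length in pixels is half the picture's height over the tangent of half this angle, whatever the lens; pixels are square), "cx", "cy" (the principal point, pixels), "pose" (4x4, takes a point from camera to world coordinates). Camera axes: x right, y down, z forward; pixel columns grow to the right and rows downward; lengths in m; the calibration is good to about 2 mm. A picture is of the moment at which its call begins. calibration takes no time and is no camera call.
- finish_job(): hands the job in; it is judged then, once.
The state is a dict: "time_s": time; "q": joint angles; "qvel": joint speeds; "tau": joint torques, N m; "eef_pos": TCP position; "orientation": TCP orientation; "contact_force": force on the tool from outside, world axes, zero at the start; "ft_torque": the same for the moment, N m; "opening": finger opening in m; "gripper_force": force on a finger pad.
Only numpy, scipy, OpenCV 4.12 (cv2) and the standard library are available. Lean on these libraries where they do the work, as an engineer would, in place of code of your own. Each camera call takes 0.05 s, during which the arm holds its last target. There are 200 camera calls.

## Working session

There is one attempt and no reset: what is moved stays moved. The work goes in short steps, Python scripts to look and compute and a tool call to move; the robot and the scene stay as the last step left them, time stands still between calls to the robot, and variables do not carry over. Pictures are saved under pics/ and viewed, at most 10 in all, crops included, and the job is handed in when it is done.

Besides the shell and the picture viewer there is one more tool, called after ">>>" as name([rows], argument=value, ...), one row to a line, values as JSON. send_rows: Moves the arm, as the interface text tells. Its arguments: {"type":"object","properties":{"targets":{"type":"array"},"squeeze":{"type":"number"}},"required":["targets"]}

```bash
mkdir -p pics; python3 - <<'E'
from cell import sense, viewer
import cv2,numpy as np
print(sense())
for n in("scene","top"):
    c=viewer.calibration(n);print(n,c)
    cv2.imwrite(f"pics/{n}0.png",viewer.camera(n)[:,:,::-1])
E
```

```text
{'time_s': 0.0, 'q': array([ 1.08049794e+00,  4.94209712e-01,  1.34613716e+00, -1.88389263e-06,
        1.30248643e+00, -9.54957744e-02]), 'qvel': array([-0.0006552 ,  0.00070027,  0.00076713, -0.00013985,  0.00021768,
        0.00158134]), 'tau': array([-1.14043607e-03, -8.78836226e+01, -3.81855369e+01,  7.06292130e-02,
        5.31419262e-02, -1.65821180e-04]), 'eef_pos': array([0.24021095, 0.57659356, 0.22131972]), 'orientation': array([-3.14035748e+00, -1.16489618e-04,  2.74679047e+00]), 'contact_force': array([-0.37579481,  0.46537566, -0.53308636]), 'ft_torque': array([-0.02134232,  0.0460439 ,  0.00132491]), 'gripper_force': 0.0, 'opening': 0.09141340599109449}
scene {'fovy': 45.67571873138628, 'cx': 319.6311834278689, 'cy': 235.58100872654242, 'pose': array([[-0.04232866,  0.79319714, -0.60749204,  1.40742951],
       [ 0.99897292,  0.02376133, -0.03858118,  0.07182419],
       [-0.01616767, -0.60850119, -0.79338825,  1.2636266 ],
       [ 0.        ,  0.        ,  0.        ,  1.        ]])}
top {'fovy': 54.59483284066361, 'cx': 323.30287483739164, 'cy': 244.78625157107507, 'pose': array([[-0.01627772, -0.98773962,  0.1552594 ,  0.34684346],
       [-0.99957816,  0.01981103,  0.02123728, -0.01430728],
       [-0.02405275, -0.15484821, -0.98764543,  1.29208766],
       [ 0.        ,  0.        ,  0.        ,  1.        ]])}
```

View pics/scene0.png

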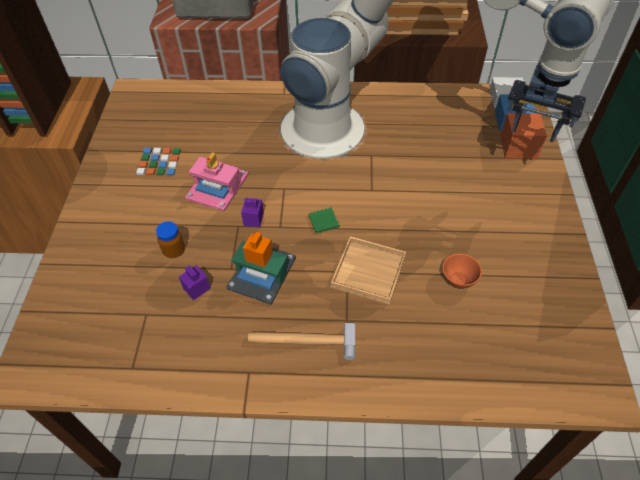

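View pics/top0.png

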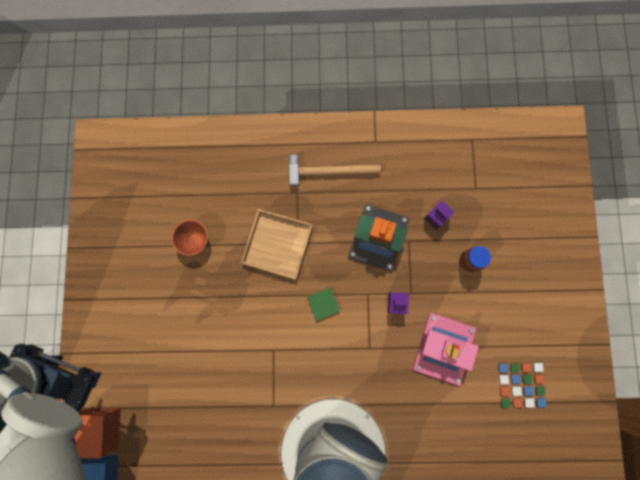

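```bash
python3 - <<'E'
import cv2,numpy as np
t=cv2.imread("pics/top0.png");s=cv2.imread("pics/scene0.png")
a=cv2.resize(t[195:280,340:420],None,fx=5,fy=5,interpolation=cv2.INTER_CUBIC)
b=cv2.resize(s[225:310,222:302],None,fx=5,fy=5,interpolation=cv2.INTER_CUBIC)
cv2.imwrite("pics/crop0.png",np.hstack([a,b]))
E
```

```text
(no output)
```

View pics/crop0.png

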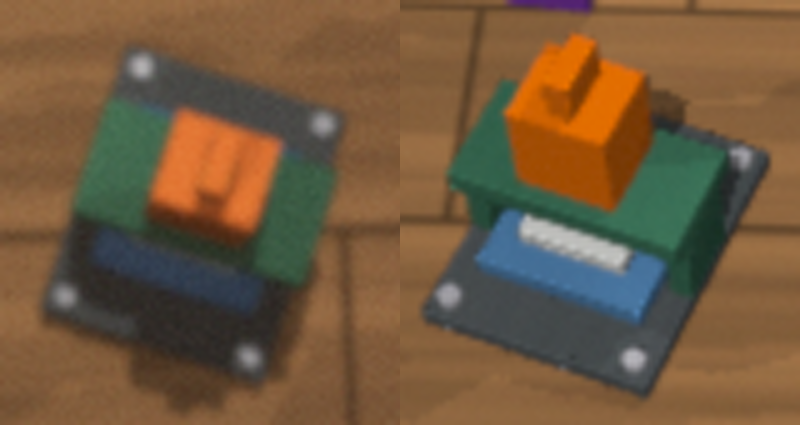

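```bash
cat >h.py <<'E'
import numpy as np
from cell import viewer
def ray(n,p):
    c=viewer.calibration(n);f=240/np.tan(np.radians(c["fovy"])/2);T=c["pose"]
    return T[:3,3],T[:3,:3]@np.array([(p[0]-c["cx"])/f,(p[1]-c["cy"])/f,1])
def onz(n,p,z):
    o,d=ray(n,p);return (o+d*(z-o[2])/d[2])[:2]
def tri(p,q):
    o1,d1=ray("top",p);o2,d2=ray("scene",q)
    s=np.linalg.lstsq(np.c_[d1,-d2],o2-o1,rcond=None)[0]
    a,b=o1+d1*s[0],o2+d2*s[1];return (a+b)/2,np.linalg.norm(a-b)
def pix(n,P):
    c=viewer.calibration(n);f=240/np.tan(np.radians(c["fovy"])/2);T=c["pose"]
    v=T[:3,:3].T@(np.array(P)-T[:3,3]);return f*v[:2]/v[2]+[c["cx"],c["cy"]]
E
python3 - <<'E'
from h import *
A=lambda l,o:[np.array(p)/5+o for p in l]
S=A([(141,67),(322,124),(249,357),(65,295)],np.array([340,195]))
W=np.array([onz("top",p,.012) for p in S]);print("clamp screws",W,W.mean(0))
for a,b in((0,1),(1,2),(2,3),(3,0)):
    d=W[b]-W[a];print(np.linalg.norm(d),np.degrees(np.arctan2(d[1],d[0])))
V=np.array([onz("scene",p,.012) for p in A([(340,157),(49,295),(233,358)],np.array([222,225]))]);print("scene",V,V[:2].mean(0))
f=A([(220,157)],np.array([340,195]))[0];g=A([(175,62)],np.array([222,225]))[0]
print("fin",onz("top",f,.158),onz("scene",g,.158),tri(f,g))
for n,P in(("top",[(259,210),(312,228),(298,280),(242,262)]),("scene",[(360,238),(406,250),(388,300),(332,290)])):
    T=np.array([onz(n,p,.025) for p in P]);print("tray",T,T.mean(0))
E
```

```text
clamp screws [[ 0.64920379 -0.11486582]
 [ 0.61429753 -0.21492605]
 [ 0.48408036 -0.16917345]
 [ 0.52055382 -0.06875173]] [ 0.56703387 -0.14192926]
0.10597403820794722 -109.23145630910386
0.13802105784966948 160.6407601367204
0.10684022928669513 70.03883167906999
0.1366650159001787 -19.7200250489486
scene [[ 0.52212024 -0.06589993]
 [ 0.61483463 -0.21118996]
 [ 0.64986005 -0.11143316]] [ 0.56847743 -0.13854494]
fin [ 0.56819507 -0.14101196] [ 0.57104399 -0.13478831] (array([ 0.568527  , -0.13840093,  0.15473951]), np.float64(0.00593260430850522))
tray [[0.64825921 0.19146463]
 [0.59382445 0.04355175]
 [0.45012365 0.0836056 ]
 [0.50253573 0.23768989]] [0.54868576 0.13907797]
tray [[0.46402979 0.12198969]
 [0.50073315 0.24499807]
 [0.65788823 0.19216101]
 [0.63290474 0.05055094]] [0.56388898 0.15242493]
```

>>> send_rows([
  {"dx":0.136,"dy":-0.299,"dz":0.02,"roll":0.0004,"grip":1},
  {"dx":0.136,"dy":-0.299,"dz":0.0,"roll":0.0004,"grip":1},
  {"dx":0.136,"dy":-0.299,"dz":0.0,"roll":0.0004,"grip":1},
  {"dx":0.136,"dy":-0.299,"dz":0.0,"roll":0.0004,"grip":1},
  {"dx":0.136,"dy":-0.299,"dz":0.0,"roll":0.0004,"grip":1},
  {"dx":0.136,"dy":-0.299,"dz":0.0,"roll":0.0004,"grip":1},
  {"dx":0.136,"dy":-0.299,"dz":0.0,"roll":0.0004,"grip":1},
  {"dx":0.136,"dy":-0.299,"dz":0.0,"roll":0.0004,"grip":1},
  {"dx":0.136,"dy":-0.299,"dz":0.0,"roll":0.0004,"grip":1},
  {"dx":0.136,"dy":-0.299,"dz":0.0,"roll":0.0004,"grip":1},
  {"dx":0.136,"dy":-0.299,"dz":0.0,"roll":0.0004,"grip":1},
  {"dx":0.136,"dy":-0.299,"dz":0.0,"roll":0.0004,"grip":1},
  {"dx":0.136,"dy":-0.299,"dz":0.0,"roll":0.0004,"grip":1},
  {"dx":0.136,"dy":-0.299,"dz":0.0,"roll":0.0004,"grip":1},
  {"dx":0.136,"dy":-0.299,"dz":0.0,"roll":0.0004,"grip":1},
  {"dx":0.136,"dy":-0.299,"dz":0.0,"roll":0.0004,"grip":1},
  {"dx":0.136,"dy":-0.299,"dz":0.0,"roll":0.0004,"grip":1},
  {"dx":0.136,"dy":-0.299,"dz":0.0,"roll":0.0004,"grip":1},
  {"dx":0.136,"dy":-0.299,"dz":0.0,"roll":0.0004,"grip":1},
  {"dx":0.136,"dy":-0.299,"dz":0.0,"roll":0.0004,"grip":1},
])

```text
time_s: 2.1
eef_pos: [0.567, -0.1423, 0.2241]
orientation: [3.142, -0.001, 2.797]
contact_force: [0.8, -0.4, -0.1]
opening: 0.0912
gripper_force: 0.0
```

>>> send_rows([
  {"dx":0,"dy":0,"dz":0,"roll":0,"grip":0.6},
  {"dx":0,"dy":0,"dz":0,"roll":0,"grip":0.6},
  {"dx":0,"dy":0,"dz":0,"roll":0,"grip":0.6},
], squeeze=25)

```text
time_s: 2.4
eef_pos: [0.5662, -0.14, 0.2241]
orientation: [3.141, -0.001, 2.797]
contact_force: [0.7, 0.4, 0.4]
opening: 0.0701
gripper_force: 0.0
```

>>> send_rows([
  {"dx":0.006,"dy":0,"dz":-0.11,"roll":0,"grip":0.6},
  {"dx":0,"dy":0,"dz":-0.11,"roll":0,"grip":0.6},
  {"dx":0,"dy":0,"dz":-0.11,"roll":0,"grip":0.6},
  {"dx":0,"dy":0,"dz":-0.11,"roll":0,"grip":0.6},
  {"dx":0,"dy":0,"dz":-0.11,"roll":0,"grip":0.6},
  {"dx":0,"dy":0,"dz":-0.1,"roll":0,"grip":0.6},
  {"dx":0,"dy":0,"dz":0,"roll":0,"grip":0.6},
])

```text
time_s: 3.1
eef_pos: [0.5666, -0.1403, 0.1444]
orientation: [3.142, -0.003, 2.797]
contact_force: [0.2, -0.5, 0.0]
opening: 0.0542
gripper_force: 0.0
```

```bash
python3 - <<'E'
import cv2,numpy as np
from cell import viewer
b=viewer.camera("scene")[:,:,::-1]
cv2.imwrite("pics/c1.png",cv2.resize(b[170:290,200:320],None,fx=5,fy=5,interpolation=cv2.INTER_CUBIC))
E
```

```text
(no output)
```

View pics/c1.png

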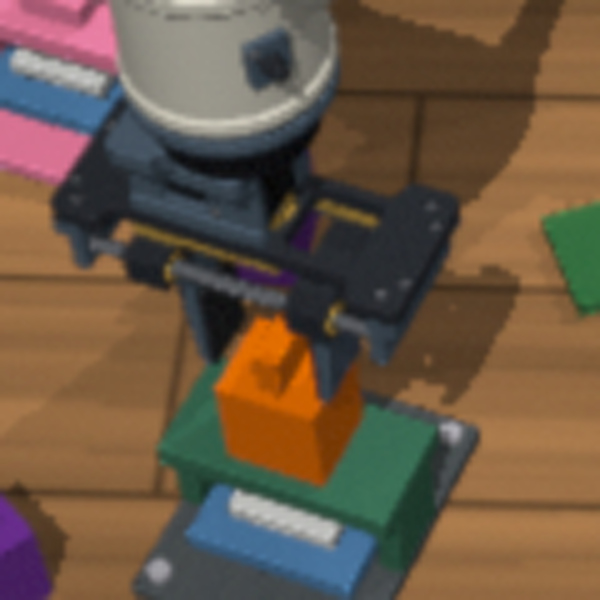

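The cap's fin (crop ~(280,355)) stands between the two fingers (left tip ~(210,350), right tip ~(330,390)), with the jaws square to it. I can close.

>>> send_rows([
  {"dx":0,"dy":0,"dz":0,"roll":0,"grip":0},
  {"dx":0,"dy":0,"dz":0,"roll":0,"grip":0},
  {"dx":0,"dy":0,"dz":0,"roll":0,"grip":0},
  {"dx":0,"dy":0,"dz":0,"roll":0,"grip":0},
  {"dx":0,"dy":0,"dz":0,"roll":0,"grip":0},
  {"dx":0,"dy":0,"dz":0,"roll":0,"grip":0},
  {"dx":0,"dy":0,"dz":0,"roll":0,"grip":0},
], squeeze=30)

```text
time_s: 3.85
eef_pos: [0.5677, -0.1404, 0.1464]
orientation: [3.141, 0.0, 2.797]
contact_force: [0.9, 2.8, 1.2]
opening: 0.014
gripper_force: 29.9
```

>>> send_rows([
  {"dx":0,"dy":0,"dz":0.03,"roll":0,"grip":0},
  {"dx":0,"dy":0,"dz":0.03,"roll":0,"grip":0},
  {"dx":0,"dy":0,"dz":0.03,"roll":0,"grip":0},
  {"dx":0,"dy":0,"dz":0.06,"roll":0,"grip":0},
  {"dx":0,"dy":0,"dz":0.1,"roll":0,"grip":0},
  {"dx":0,"dy":0,"dz":0.1,"roll":0,"grip":0},
  {"dx":0,"dy":0,"dz":0.1,"roll":0,"grip":0},
  {"dx":0,"dy":0,"dz":0.1,"roll":0,"grip":0},
  {"dx":0,"dy":0,"dz":0.1,"roll":0,"grip":0},
  {"dx":0,"dy":0,"dz":0.1,"roll":0,"grip":0},
  {"dx":0,"dy":0,"dz":0,"roll":0,"grip":0},
  {"dx":0,"dy":0,"dz":0,"roll":0,"grip":0},
])

```text
time_s: 5.05
eef_pos: [0.5675, -0.1407, 0.2363]
orientation: [3.142, 0.0, 2.797]
contact_force: [0.4, 0.8, -0.3]
opening: 0.0138
gripper_force: 30.0
```

```bash
python3 - <<'E'
import cv2,numpy as np
from cell import viewer
b=viewer.camera("scene")[:,:,::-1]
cv2.imwrite("pics/c2.png",cv2.resize(b[150:300,190:420],None,fx=3.4,fy=3.4,interpolation=cv2.INTER_CUBIC))
E
```

```text
(no output)
```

View pics/c2.png

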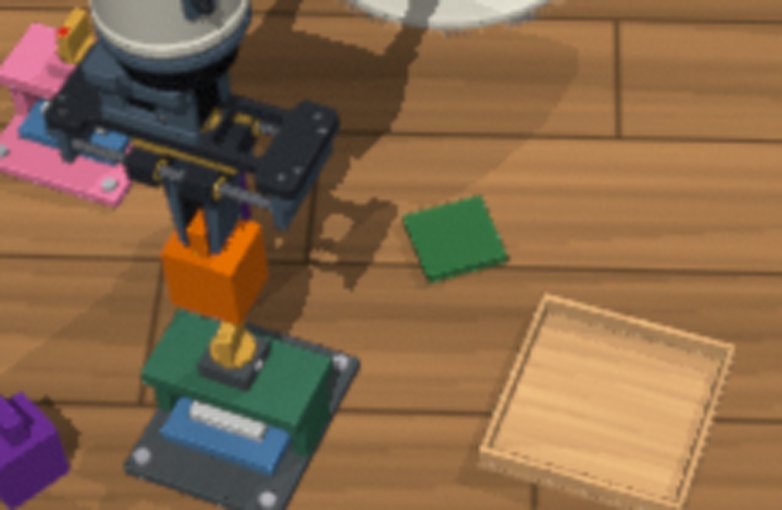

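The cap is off and held (crop ~(215,270)). The thumbscrew is bare at ~(232,345), and the tray is centred near (608,400). Next I carry the cap over the tray.

>>> send_rows([
  {"dx":-0.009,"dy":0.12,"dz":0,"roll":0,"grip":0},
  {"dx":-0.009,"dy":0.238,"dz":0,"roll":0,"grip":0},
  {"dx":-0.009,"dy":0.238,"dz":0,"roll":0,"grip":0},
  {"dx":-0.009,"dy":0.238,"dz":0,"roll":0,"grip":0},
  {"dx":-0.009,"dy":0.238,"dz":0,"roll":0,"grip":0},
  {"dx":-0.009,"dy":0.238,"dz":0,"roll":0,"grip":0},
  {"dx":-0.009,"dy":0.238,"dz":0,"roll":0,"grip":0},
  {"dx":-0.009,"dy":0.238,"dz":0,"roll":0,"grip":0},
  {"dx":-0.009,"dy":0.238,"dz":0,"roll":0,"grip":0},
  {"dx":-0.009,"dy":0.238,"dz":0,"roll":0,"grip":0},
  {"dx":0,"dy":0.12,"dz":-0.1,"roll":0,"grip":0},
  {"dx":0,"dy":0,"dz":-0.2,"roll":0,"grip":0},
  {"dx":0,"dy":0,"dz":-0.25,"roll":0,"grip":0},
  {"dx":0,"dy":0,"dz":-0.25,"roll":0,"grip":0},
  {"dx":0,"dy":0,"dz":-0.2,"roll":0,"grip":0},
  {"dx":0,"dy":0,"dz":-0.15,"roll":0,"grip":0},
  {"dx":0,"dy":0,"dz":-0.1,"roll":0,"grip":0},
  {"dx":0,"dy":0,"dz":-0.02,"roll":0,"grip":0},
  {"dx":0,"dy":0,"dz":0,"roll":0,"grip":0},
])

```text
time_s: 7.0
eef_pos: [0.5566, 0.1451, 0.0838]
orientation: [-3.141, -0.0, 2.797]
contact_force: [-0.1, -0.2, -0.4]
opening: 0.0139
gripper_force: 30.0
```

```bash
python3 - <<'E'
import cv2,numpy as np
from cell import viewer,sense
b=viewer.camera("scene")[:,:,::-1]
t=viewer.camera("top")[:,:,::-1]
cv2.imwrite("pics/s3.png",b)
print(sense()["eef_pos"],sense()["contact_force"])
a=cv2.resize(b[195:315,320:420],None,fx=4,fy=4,interpolation=cv2.INTER_CUBIC)
# bare screw
c=cv2.resize(b[235:285,235:275],(384,480),interpolation=cv2.INTER_CUBIC)
d=cv2.resize(t[205:255,360:400],(384,480),interpolation=cv2.INTER_CUBIC)
cv2.imwrite("pics/c3.png",np.hstack([a[:,:],c])); cv2.imwrite("pics/c4.png",np.hstack([d,c])); cv2.imwrite("pics/t3.png",t)
E
```

```text
[0.55717286 0.14524382 0.08465682] [ 0.28828269  0.11972768 -0.60606195]
```

View pics/c3.png

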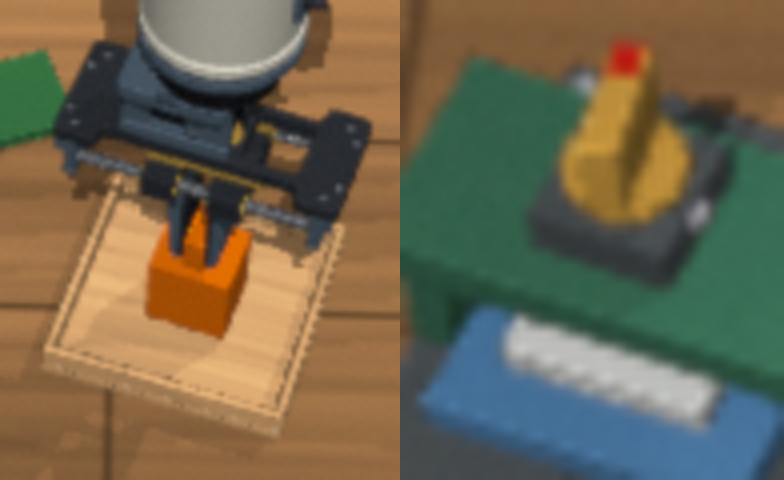

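View pics/c4.png

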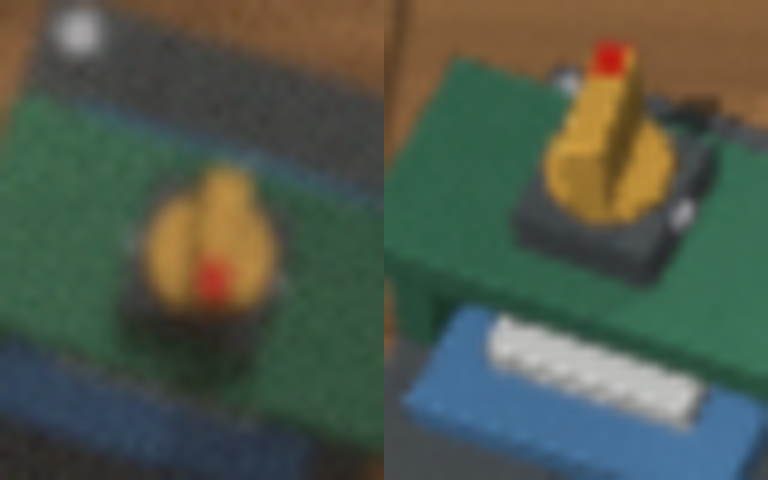

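```bash
python3 - <<'E'
from h import *
for n,o,a,b in(("top",(360,205),(229,168),(212,284)),("scene",(235,235),(194,152),(230,45))):
    A,B=[onz(n,np.array(p)/9.6+o,.126) for p in(a,b)]
    d=B-A;print(n,A,B,(A+B)/2,np.linalg.norm(d),np.degrees(np.arctan2(d[1],d[0])))
E
```

```text
top [ 0.58457198 -0.14458548] [ 0.55338583 -0.13896305] [ 0.5689789  -0.14177426] 0.031688925840112736 169.78016766764665
scene [ 0.58857998 -0.14064101] [ 0.55387937 -0.135059  ] [ 0.57122967 -0.13785   ] 0.035146715312164234 170.86156114529228
```

>>> send_rows([
  {"dx":0,"dy":0,"dz":-0.02,"roll":0,"grip":0},
  {"dx":0,"dy":0,"dz":-0.02,"roll":0,"grip":0.3},
  {"dx":0,"dy":0,"dz":0,"roll":0,"grip":0.5},
  {"dx":0,"dy":0,"dz":0,"roll":0,"grip":0.5},
  {"dx":0,"dy":0,"dz":0,"roll":0,"grip":0.5},
  {"dx":0,"dy":0,"dz":0,"roll":0,"grip":0.5},
  {"dx":0,"dy":0,"dz":0,"roll":0,"grip":0.5},
  {"dx":0,"dy":0,"dz":0.15,"roll":0,"grip":0.5},
  {"dx":0,"dy":0,"dz":0.25,"roll":0,"grip":0.5},
  {"dx":0,"dy":0,"dz":0.25,"roll":0,"grip":0.5},
  {"dx":0,"dy":0,"dz":0.25,"roll":0,"grip":0.5},
  {"dx":0,"dy":0,"dz":0.25,"roll":0,"grip":0.5},
  {"dx":0,"dy":0,"dz":0,"roll":0,"grip":0.5},
])

```text
time_s: 8.4
eef_pos: [0.5586, 0.1455, 0.221]
orientation: [3.139, 0.006, 2.797]
contact_force: [0.5, -0.8, 0.0]
opening: 0.0456
gripper_force: 0.0
```

>>> send_rows([
  {"dx":0.009,"dy":-0.12,"dz":0,"roll":0,"grip":0.5},
  {"dx":0.009,"dy":-0.238,"dz":0,"roll":0.004,"grip":0.5},
  {"dx":0.009,"dy":-0.238,"dz":0,"roll":0.004,"grip":0.5},
  {"dx":0.009,"dy":-0.238,"dz":0,"roll":0.004,"grip":0.5},
  {"dx":0.009,"dy":-0.238,"dz":0,"roll":0.004,"grip":0.5},
  {"dx":0.009,"dy":-0.238,"dz":0,"roll":0.004,"grip":0.5},
  {"dx":0.009,"dy":-0.238,"dz":0,"roll":0.004,"grip":0.5},
  {"dx":0.009,"dy":-0.238,"dz":0,"roll":0.004,"grip":0.5},
  {"dx":0.009,"dy":-0.238,"dz":0,"roll":0,"grip":0.5},
  {"dx":0.009,"dy":-0.238,"dz":0,"roll":0,"grip":0.5},
  {"dx":0,"dy":-0.12,"dz":0,"roll":0,"grip":0.5},
  {"dx":0,"dy":0,"dz":-0.1,"roll":0,"grip":0.5},
  {"dx":0,"dy":0,"dz":-0.15,"roll":0,"grip":0.5},
  {"dx":0,"dy":0,"dz":-0.15,"roll":0,"grip":0.5},
  {"dx":0,"dy":0,"dz":-0.15,"roll":0,"grip":0.5},
  {"dx":0,"dy":0,"dz":-0.15,"roll":0,"grip":0.5},
  {"dx":0,"dy":0,"dz":-0.12,"roll":0,"grip":0.5},
  {"dx":0,"dy":0,"dz":-0.08,"roll":0,"grip":0.5},
  {"dx":0,"dy":0,"dz":0,"roll":0,"grip":0.5},
])

```text
time_s: 10.3
eef_pos: [0.5664, -0.1397, 0.1074]
orientation: [3.141, -0.003, 2.973]
contact_force: [-0.5, -0.7, 0.0]
opening: 0.0453
gripper_force: 0.0
```

```bash
python3 - <<'E'
import cv2,numpy as np
from cell import viewer,sense
b=viewer.camera("scene")[:,:,::-1]
a=cv2.resize(b[205:315,325:415],(450,550),interpolation=cv2.INTER_CUBIC)
c=cv2.resize(b[190:300,210:280],(350,550),interpolation=cv2.INTER_CUBIC)
cv2.imwrite("pics/c5.png",np.hstack([a,c]))
E
```

```text
(no output)
```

View pics/c5.png

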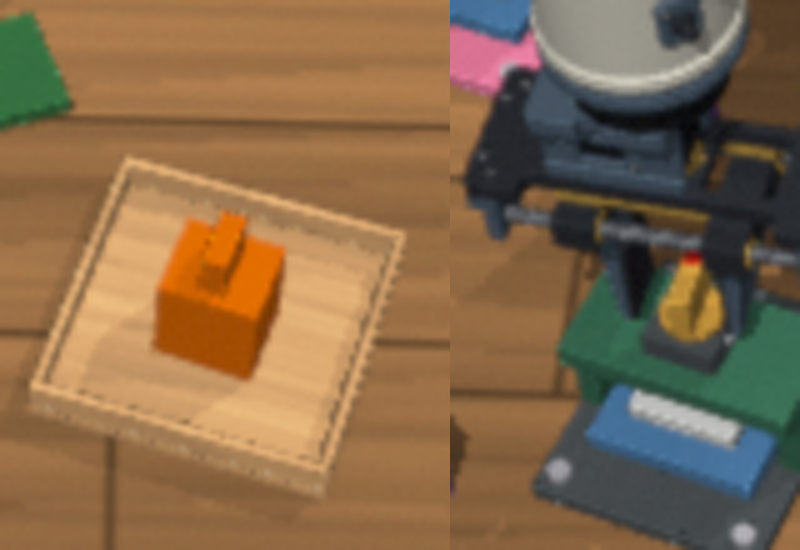

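The cap stands upright in the tray (left crop, ~(220,300)). The bar, with its red mark at ~(692,258), lies between the fingers. I'll raise slightly for disc clearance, then close.

>>> send_rows([
  {"dx":0,"dy":0,"dz":0.035,"roll":0,"grip":0.5},
  {"dx":0,"dy":0,"dz":0,"roll":0,"grip":0},
  {"dx":0,"dy":0,"dz":0,"roll":0,"grip":0},
  {"dx":0,"dy":0,"dz":0,"roll":0,"grip":0},
  {"dx":0,"dy":0,"dz":0,"roll":0,"grip":0},
  {"dx":0,"dy":0,"dz":0,"roll":0,"grip":0},
  {"dx":0,"dy":0,"dz":0,"roll":0,"grip":0},
], squeeze=20)

```text
time_s: 11.05
eef_pos: [0.5679, -0.1387, 0.1135]
orientation: [3.139, 0.0, 2.973]
contact_force: [3.0, 16.5, 4.6]
opening: 0.0117
gripper_force: 20.0
```

>>> send_rows([
  {"dx":0,"dy":0.01,"dz":-0.01,"roll":0,"grip":0},
  {"dx":0,"dy":0,"dz":0,"roll":0,"grip":0},
  {"dx":0,"dy":0,"dz":0,"roll":0,"grip":0},
])

```text
time_s: 11.35
eef_pos: [0.568, -0.1386, 0.1132]
orientation: [3.14, 0.001, 2.973]
contact_force: [-1.0, 9.3, 17.9]
opening: 0.0119
gripper_force: 20.0
```

>>> send_rows([
  {"dx":0,"dy":0.013,"dz":0.012,"roll":0,"grip":0},
  {"dx":0,"dy":0,"dz":0,"roll":0,"grip":0},
  {"dx":0,"dy":0,"dz":0,"roll":0,"grip":0},
])

```text
time_s: 11.65
eef_pos: [0.5679, -0.1383, 0.1134]
orientation: [-3.141, 0.001, 2.973]
contact_force: [3.2, -3.8, -7.1]
opening: 0.0122
gripper_force: 20.0
```

>>> send_rows([
  {"dx":0,"dy":0,"dz":0,"roll":-0.011,"grip":0},
  {"dx":0,"dy":0,"dz":0,"roll":-0.011,"grip":0},
  {"dx":0,"dy":0,"dz":0,"roll":-0.011,"grip":0},
  {"dx":0,"dy":0,"dz":0,"roll":-0.011,"grip":0},
  {"dx":0,"dy":0,"dz":0,"roll":-0.011,"grip":0},
  {"dx":0,"dy":0,"dz":0,"roll":-0.011,"grip":0},
  {"dx":0,"dy":0,"dz":0,"roll":-0.011,"grip":0},
  {"dx":0,"dy":0,"dz":0,"roll":-0.011,"grip":0},
  {"dx":0,"dy":0,"dz":0,"roll":-0.011,"grip":0},
  {"dx":0,"dy":0,"dz":0,"roll":-0.011,"grip":0},
  {"dx":0,"dy":0,"dz":0,"roll":0,"grip":0},
])

```text
time_s: 12.75
eef_pos: [0.5685, -0.1374, 0.1134]
orientation: [3.14, 0.0, 2.279]
contact_force: [8.9, 5.3, -7.6]
opening: 0.0118
gripper_force: 20.0
```

>>> send_rows([
  {"dx":0.01,"dy":0.003,"dz":0.005,"roll":-0.01,"grip":0},
  {"dx":0,"dy":0,"dz":0,"roll":-0.01,"grip":0},
  {"dx":0,"dy":0,"dz":0,"roll":-0.01,"grip":0},
  {"dx":0,"dy":0,"dz":0,"roll":-0.01,"grip":0},
  {"dx":0,"dy":0,"dz":0,"roll":-0.01,"grip":0},
  {"dx":0,"dy":0,"dz":0,"roll":-0.01,"grip":0},
  {"dx":0,"dy":0,"dz":0,"roll":-0.01,"grip":0},
  {"dx":0,"dy":0,"dz":0,"roll":-0.01,"grip":0},
  {"dx":0,"dy":0,"dz":0,"roll":-0.01,"grip":0},
  {"dx":0,"dy":0,"dz":0,"roll":-0.01,"grip":0},
  {"dx":0,"dy":0,"dz":0,"roll":-0.01,"grip":0},
  {"dx":0,"dy":0,"dz":0,"roll":-0.01,"grip":0},
  {"dx":0,"dy":0,"dz":0,"roll":-0.01,"grip":0},
  {"dx":0,"dy":0,"dz":0,"roll":-0.01,"grip":0},
  {"dx":0,"dy":0,"dz":0,"roll":-0.01,"grip":0},
  {"dx":0,"dy":0,"dz":0,"roll":0,"grip":0},
])

```text
time_s: 14.35
eef_pos: [0.5701, -0.137, 0.1135]
orientation: [3.14, -0.001, 1.337]
contact_force: [13.6, 5.1, -19.2]
opening: 0.0118
gripper_force: 20.0
```

```bash
python3 - <<'E'
from cell import sense
s=sense();print(s["ft_torque"],s["tau"][5],s["contact_force"],s["q"])
E
```

```text
[ 0.84391316 -2.48890957 -0.03205313] 1.7179309576749802 [ 13.55041729   5.14297495 -19.15476643] [-0.33860494  0.56294997  1.56434103  0.001808    1.01263451 -0.1054005 ]
```

>>> send_rows([
  {"dx":0.012,"dy":0.004,"dz":-0.01,"roll":-0.01,"grip":0},
  {"dx":0,"dy":0,"dz":0,"roll":-0.01,"grip":0},
  {"dx":0,"dy":0,"dz":0,"roll":-0.01,"grip":0},
  {"dx":0,"dy":0,"dz":0,"roll":-0.01,"grip":0},
  {"dx":0,"dy":0,"dz":0,"roll":-0.01,"grip":0},
  {"dx":0,"dy":0,"dz":0,"roll":-0.005,"grip":0},
  {"dx":0,"dy":0,"dz":0,"roll":0,"grip":0},
])

```text
time_s: 15.05
eef_pos: [0.5708, -0.1372, 0.1133]
orientation: [3.14, -0.001, 0.993]
contact_force: [3.7, 0.6, 3.1]
opening: 0.012
gripper_force: 20.0
```

```bash
python3 - <<'E'
from cell import sense
s=sense();print(s["ft_torque"],s["tau"][5],s["contact_force"],s["orientation"])
E
```

```text
[ 0.0722158  -0.54138893 -0.03735087] 1.0581976175308228 [3.70409364 0.57309539 3.09849806] [ 3.14026992e+00 -5.45151642e-04  9.93132607e-01]
```

Forces are low and the turning torque is still 0.037 N m, so it hasn't seated yet. I'll go on in small steps.

>>> send_rows([
  {"dx":0.002,"dy":0,"dz":0,"roll":-0.005,"grip":0},
  {"dx":0,"dy":0,"dz":0,"roll":-0.005,"grip":0},
  {"dx":0,"dy":0,"dz":0,"roll":0,"grip":0},
  {"dx":0,"dy":0,"dz":0,"roll":0,"grip":0},
], squeeze=35)

```text
time_s: 15.45
eef_pos: [0.5709, -0.1373, 0.1133]
orientation: [3.14, -0.0, 0.933]
contact_force: [4.1, -0.5, 4.8]
opening: 0.0118
gripper_force: 35.0
```

```bash
python3 - <<'E'
from cell import sense
s=sense();print(s["ft_torque"],s["tau"][5],s["contact_force"],s["orientation"])
E
```

```text
[-0.11017501 -0.46241392  0.73301116] 0.7731741294264793 [ 4.07992735 -0.49201744  4.8339417 ] [ 3.14038563e+00 -2.56443983e-04  9.33146940e-01]
```

>>> send_rows([
  {"dx":0,"dy":0,"dz":0,"roll":-0.004,"grip":0},
  {"dx":0,"dy":0,"dz":0,"roll":0,"grip":0},
  {"dx":0,"dy":0,"dz":0,"roll":0,"grip":0},
  {"dx":0,"dy":0,"dz":0,"roll":0,"grip":0},
])

```text
time_s: 15.85
eef_pos: [0.5709, -0.1372, 0.1133]
orientation: [3.14, -0.0, 0.908]
contact_force: [2.5, 0.0, 5.7]
opening: 0.0122
gripper_force: 35.3
```

```bash
python3 - <<'E'
from cell import sense
s=sense();print(s["ft_torque"],s["tau"][5],s["contact_force"],s["orientation"])
E
```

```text
[-0.0419897  -0.51628777  1.09537489] 1.1090584471821785 [2.52222754 0.04266148 5.74495493] [ 3.14039598e+00 -2.10921324e-04  9.08485050e-01]
```

>>> send_rows([
  {"dx":0,"dy":0,"dz":-0.002,"roll":0.011,"grip":0},
  {"dx":0,"dy":0,"dz":0,"roll":0.011,"grip":0},
  {"dx":0,"dy":0,"dz":0,"roll":0.011,"grip":0},
  {"dx":0,"dy":0,"dz":0,"roll":0.011,"grip":0},
  {"dx":0,"dy":0,"dz":0,"roll":0.011,"grip":0},
  {"dx":0,"dy":0,"dz":0,"roll":0.011,"grip":0},
  {"dx":0,"dy":0,"dz":0,"roll":0.011,"grip":0},
  {"dx":0,"dy":0,"dz":0,"roll":0.011,"grip":0},
  {"dx":0,"dy":0,"dz":0,"roll":0.011,"grip":0},
  {"dx":0,"dy":0,"dz":0,"roll":0.011,"grip":0},
  {"dx":0,"dy":0,"dz":0,"roll":0.011,"grip":0},
  {"dx":0,"dy":0,"dz":0,"roll":0.011,"grip":0},
  {"dx":0,"dy":0,"dz":0,"roll":0,"grip":0},
])

```text
time_s: 17.15
eef_pos: [0.5696, -0.1369, 0.1132]
orientation: [-3.14, -0.0, 1.74]
contact_force: [-5.9, 1.7, 16.7]
opening: 0.0122
gripper_force: 35.0
```

```bash
python3 - <<'E'
from cell import sense
s=sense();print(s["ft_torque"],s["tau"][5],s["contact_force"],s["orientation"])
E
```

```text
[ 0.19435026  1.16248397 -0.04229049] -1.880517527461052 [-5.85301022  1.74297111 16.73488193] [-3.1404627e+00 -4.6319795e-04  1.7395670e+00]
```

>>> send_rows([
  {"dx":-0.005,"dy":0,"dz":0.008,"roll":0.01,"grip":0},
  {"dx":0,"dy":0,"dz":0,"roll":0.01,"grip":0},
  {"dx":0,"dy":0,"dz":0,"roll":0.01,"grip":0},
  {"dx":0,"dy":0,"dz":0,"roll":0.01,"grip":0},
  {"dx":0,"dy":0,"dz":0,"roll":0.01,"grip":0},
  {"dx":0,"dy":0,"dz":0,"roll":0.01,"grip":0},
  {"dx":0,"dy":0,"dz":0,"roll":0.01,"grip":0},
  {"dx":0,"dy":0,"dz":0,"roll":0.01,"grip":0},
  {"dx":0,"dy":0,"dz":0,"roll":0.01,"grip":0},
  {"dx":0,"dy":0,"dz":0,"roll":0.01,"grip":0},
  {"dx":0,"dy":0,"dz":0,"roll":0.01,"grip":0},
  {"dx":0,"dy":0,"dz":0,"roll":0.013,"grip":0},
  {"dx":0,"dy":0,"dz":0,"roll":0,"grip":0},
  {"dx":0,"dy":0,"dz":0,"roll":0,"grip":0},
  {"dx":0,"dy":0,"dz":0,"roll":0,"grip":0},
  {"dx":0,"dy":0,"dz":0,"roll":0,"grip":0},
])

```text
time_s: 18.75
eef_pos: [0.5684, -0.1375, 0.1133]
orientation: [-3.14, -0.002, 2.51]
contact_force: [-4.8, -5.7, 3.1]
opening: 0.0115
gripper_force: 35.0
```

```bash
python3 - <<'E'
import cv2,numpy as np
from cell import viewer,sense
s=sense();print(s["ft_torque"],s["tau"][5],s["contact_force"],s["orientation"],s["gripper_force"])
b=viewer.camera("scene")[:,:,::-1]
cv2.imwrite("pics/c6.png",cv2.resize(b[170:310,200:420],None,fx=3.6,fy=3.6,interpolation=cv2.INTER_CUBIC))
E
```

```text
[-1.19359579  0.91476755  0.07845385] 0.023788190446794033 [-4.77484601 -5.66237698  3.05985979] [-3.13966005e+00 -1.93566764e-03  2.50972973e+00] 35.00110566616058
```

View pics/c6.png

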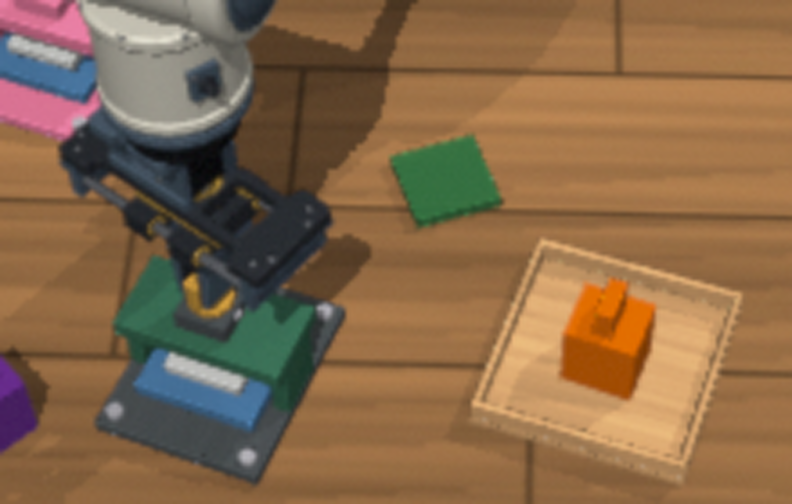

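The cap rests in the tray at crop ~(608,340). The gripper holds the thumbscrew at ~(208,300), a quarter turn back from the stop, with 35 N of grip and everything still.

```bash
python3 -c "
from cell import finish_job
print(finish_job())"
```

```text
the job is handed in; nothing more can be done
None
```

I've handed the job in: the cap is in the tray, and the thumbscrew was seated hard (1.1 N m) and backed off about 90° by tool yaw. The gripper still holds it with 35 N; the hand-in returned no verdict.

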